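# Clear and lock the parcel scale

## Robot

A 6-joint arm with a two-finger parallel gripper is mounted at the origin on the work surface. World frame = base frame: x ahead of the robot, y to its left, z up, the work surface at z = 0. Lengths are in mm, angles in rad, forces in N, time in s.
With the tool pointing down it reaches from about 300 to 950 mm from the base axis. Payload 3.1 kg.
Tool frame: the origin (TCP) lies between the finger pads; the fingertips stand 22 mm ahead of it and the grasp point (between the pads) lies 3 mm ahead of it; y points along the fingers, x is the direction in which the jaws open and shut, and the axes are right-handed (so a half turn about y gives the same grasp; the last joint's range is limited). The gripper opens to 85 mm and grips with 20 to 120 N. Pads are 22 mm wide; open, the fingers measure 114 mm over their backs; the gripper's body (76 mm by 85 mm) begins 54 mm behind the grasp point. The pads swing forward as they close: fully open they stand 13 mm farther back than shut.
Start: joints at [1.204, 0.308, 1.634, -0, 1.2, -0.07], TCP at [182.815, 597.671, 253.272] pointing down, gripper open.
Joint ranges: [-3.06, 3.06], [-0.79, 1.96], [0.05, 2.63], [-1.19, 4.34], [0.05, 2.64], [-2.94, 2.94]. Speed limits (rad/s): [2.79, 2.79, 3.14, 3.14, 3.14, 3.14].

## Interface

Orientations are given as a unit quaternion [w, x, y, z].
In Python, from station import bot gives the robot as it stands.
- The arm moves only by the shell command python3 -m inch 'ROWS'. ROWS is JSON, a list of rows, each a list of 3 entries, a list of its own where there are three numbers: the closure, from 0 (fully open) to 1 (shut), then the shift along the tool's x, y, z in cm, then the turn about the tool's y in degrees. A call has 1 to 12 rows; each row is the pose to reach, as a shift and turn from the pose measured when the call began, along the tool's axes at that moment; what a row does not reach only later rows make up. A row lasts 1/12 s, in which the tool goes at most 41.7 mm and 7.16 degrees, less where a joint would pass 70% of its speed; a pose out of reach is approached as far as the arm can. A call with a gripper value outside its range is refused whole. The fingers move at their own pace and stop on an object; the grip force is fixed at half the most. Time passes only in rows, so rows that repeat a pose let the fingers close. It gives the time, the measured TCP pose, the force and the opening at its end, in the units of the state.
- bot.sense(): the state, without advancing time (a new reading comes with each control period).
- bot.camera(name): name is "scene" or "top"; returns the picture (480x640x3 uint8, red, green, blue); there is no depth.
- bot.calibration(name): a dict with "vertical_fov" (degrees; the focal length in pixels is half the picture's height over the tangent of half this angle, whatever the lens; pixels are square), "cx", "cy" (the principal point, pixels), "D" ([k1, k2, p1, p2, k3] as OpenCV has them; the pictures are not rectified), "world_to_cam" (4x4, takes a point from world to camera coordinates). Camera axes: x right, y up, looking along -z (the intrinsics and any distortion apply to the point x, -y, -z); pixel columns grow to the right and rows downward; lengths in mm; the calibration is good to about 2 mm. A picture is of the moment at which its call begins. calibration takes no time and is no camera call.
- bot.finish_job(): hands the job in, once; it reports no verdict.
Trained networks look in the newest picture that a camera, given by its name, has taken for a name from the list of things; names that differ only in an ending like _2 or _b are one class to them, and where a whole thing is asked for, a point or a joint stands for the part that bears it (a point fixed in the world has none). Each returns a list of dicts, best first, with "score" (0 to 1); they miss things now and then, are a little off and sometimes report something else, mostly with a low value. They report only what shows in the picture. A call takes as long as a camera call. They do not tell look-alikes from the thing itself.
- bot.look_for(label, camera): "point" ([column, row] in pixels, amid what is visible of it).
The state is a dict: "clock": time; "qpos": joint angles; "joint_vel": joint speeds; "joint_torque": joint torques, N m; "eef_pos": TCP position; "eef_rot": TCP orientation; "wrist_force": force on the tool from outside, world axes, zero at the start; "torque": the same for the moment, N m; "grip_width": finger opening in mm.
Only numpy, scipy, OpenCV 4.12 (cv2) and the standard library are available. Lean on these libraries where they do the work, as an engineer would, in place of code of your own. Each camera call takes 0.05 s, during which the arm holds its last target. There are 200 camera calls.

## Task

Get the parcel scale ready to be moved: first clear both packing scraps (the white foam block and the wooden batten offcut) off its deck into the blue scrap bin beside it. Then set its transport lock: pull the red knob straight out, turn it clockwise into the green band, feel for the place there where it drops in, and push it fully home. Leave everything else on the bench where it is and let go of the knob.

Things in the scene. Friction and masses are not known exactly. Their poses are not given: they have to be found in the camera images.
- scale: Parcel scale, fixed to the bench. Origin on the bench under the deck's centre, z up, x away from the robot at zero yaw, y to the left; its yaw varies. Steel deck 260 (x) x 240 (y) mm, flat, no rim, top 90 mm above the bench. On its -y side stands a control pod, 120 mm wide (y -260 to -140 mm), with a sloping upper face towards the robot.
- knob_base (a point): Point where the knob's axis meets the pod's sloping face, at (-10, -200, 135) mm in the scale's frame; axes as scale. The face's outward normal, which is the knob's axis and pull direction, leans 0.5 rad from vertical towards the scale's -x. The face is 150 mm long up the slope; its lower edge is 99 mm, its upper edge 171 mm above the bench.
- deck (a point): Centre of the deck's top surface; axes as scale.
- knob_grip (a point): Point on the knob's axis, 38 mm out from the pod's face when home; moves with the knob. z: outward (pull direction); x: along the red bar to its white-marked pointer end. Knob: black disc 68 mm diameter, its top 9 mm off the face when home, carrying a red bar handle 64 mm long (x), 16 mm thick (y), 34 mm high above the disc. This point is 21 mm above the disc, 13 mm below the bar's top.
- lock_pull (a joint): Knob travel along its axis in m: 0 fully home, 0.020 fully out against a stop. About 4 N of friction; it stays where it is left, also when released while out. It can turn freely only when more than about 0.015 out; further in it has only some play about its start (it locks before 0.75 rad), so do not force it.
- lock_turn (a joint): Knob angle in rad, growing clockwise seen from outside; 0: pointer straight up the slope (scale +x). Stops at -0.35 and 2.75. Starts home within 0.12 of 0 (yellow band). Green band 1.72 to 2.48. Its one locking slot lies at an unmarked angle between 1.82 and 2.38; the knob goes in only within about 0.07 of it, elsewhere in the band it stops hard 0.014 out. Turning friction about 0.05 N m.
- green_band (a point): Centre of the green band on the pod's face, 46 mm from the knob's axis.
- bin: Blue open scrap bin, fixed to the bench on the scale's +y side, 300 (x) x 180 (y) x 65 mm high, walls and floor 4 mm; its rim is 25 mm lower than the deck, and stands 3 to 12 mm from the deck's edge. Origin at the centre of its underside, axes along the scale's.
- foam_mid (a point): Centre of the white rigid foam block, 80 (x) x 60 (y) x 45 mm high, 25 to 60 g; starts flat on the deck, long side roughly along the scale's x.
- batten_mid (a point): Centre of the pale wooden batten offcut, 100 (x) x 45 (y) x 35 mm high, 60 to 130 g; starts flat on the deck, long side roughly along the scale's x, beside the foam block.
- parcel: Bystander: brown taped parcel 80 x 150 x 90 mm behind the deck (+x); origin under its centre.
- tape_roll: Bystander: orange tape ring lying flat, 100 mm outside diameter, 48 mm high, on the pod's right (-y); origin under its centre.
- mug: Bystander: blue mug, 80 mm diameter, 95 mm high; origin under its centre.
- cleaner: Bystander: green bottle, 66 mm diameter, 190 mm high; origin under its centre.
- brush: Bystander: hand brush lying on the bench; origin under its middle.
- orange_carton: Bystander: orange carton 80 x 120 x 70 mm behind the pod (+x); origin under its centre.
- label_roll: Bystander: white label roll standing, 90 mm diameter, 60 mm high; origin under its centre.
- foam: The whole foam; origin at the centre of its underside, axes as for foam_mid.
- batten: The whole batten; origin at the centre of its underside, axes as for batten_mid.
Things that resemble listed ones, but are neither listed nor needed, are in the scene too. What is shaped like the foam but purple is not meant. What is shaped like the batten but pink is not meant.

How it is judged (in metres and radians):
On the way, in this order (a step that is already met when the one before it is completed fails the run):
1. both scraps lie in the bin while the knob is still home (x of foam_mid in the frame of bin between -0.15 and 0.15 m and y of foam_mid in the frame of bin between -0.09 and 0.09 m and z of each of foam_mid, batten_mid in the frame of bin below 0.075 m and x of batten_mid in the frame of bin between -0.15 and 0.15 m and y of batten_mid in the frame of bin between -0.09 and 0.09 m and value of joint lock_pull below 0.005 m), for 0.2 s.
2. the knob is pulled out, not yet turned (value of joint lock_pull above 0.014 m and value of joint lock_turn below 0.8 rad), for 0.05 s.
3. the knob is turned into the green band while out (value of joint lock_pull above 0.009 m and value of joint lock_turn above 1.68 rad), for 0.05 s.
At the end, for the whole second after the job is handed in: Both scraps lie at rest in the bin (centres within its outline and less than 75 mm above its underside), and the knob is pushed home (less than 4 mm out) with its pointer in the green band (1.7 to 2.5 rad) (x of foam_mid in the frame of bin between -0.15 and 0.15 m and y of foam_mid in the frame of bin between -0.09 and 0.09 m and z of each of foam_mid, batten_mid in the frame of bin below 0.075 m and x of batten_mid in the frame of bin between -0.15 and 0.15 m and y of batten_mid in the frame of bin between -0.09 and 0.09 m and value of joint lock_pull below 0.004 m and value of joint lock_turn between 1.7 and 2.5 rad and velocity of joint lock_pull below 0.01 m/s and linear speed of each of foam, batten below 0.03 m/s); the robot touches nothing.
It fails at once if a bystander was shifted by more than 40 mm (distance of any of parcel, tape_roll, mug, cleaner, brush, orange_carton, label_roll from where it was at the start of the episode above 0.04 m).
It also fails if it takes over 72 s, if anything falls off the work surface, if the arm or the gripper's body presses on something with over 40 N, if the wrist force passes 120 N, or if a joint passes its speed limit or range.

## Working session

There is one attempt and no reset: what is moved stays moved. The work goes in short steps, Python scripts to look and compute and a shell command to move; the robot and the scene stay as the last step left them, time stands still between calls to the robot, and variables do not carry over. Pictures are saved under pics/ and viewed, about 8 in all and at most 12, crops included, and the job is handed in when it is done.

```bash
ls; mkdir -p pics
cat > h.py <<'E'
import numpy as np, cv2, json
from station import bot
def K(name):
    c=bot.calibration(name); f=240/np.tan(np.radians(c["vertical_fov"])/2)
    return np.array([[f,0,c["cx"]],[0,f,c["cy"]],[0,0,1.]]),np.array(c["D"],float),np.array(c["world_to_cam"],float)
def proj(name,P):
    k,D,T=K(name); P=np.atleast_2d(np.array(P,float)); S=np.diag([1,-1,-1.])
    R=S@T[:3,:3]; t=S@T[:3,3]
    return cv2.projectPoints(P,cv2.Rodrigues(R)[0],t,k,D)[0][:,0]
def unproj(name,uv,z):
    k,D,T=K(name); x=cv2.undistortPoints(np.array([[uv]],float),k,D)[0,0]
    d=T[:3,:3].T@np.array([x[0],-x[1],-1]); o=-T[:3,:3].T@T[:3,3]
    return o+d*(z-o[2])/d[2]
E
python3 - <<'E'
from h import *
for n in("scene","top"):
    im=bot.camera(n); cv2.imwrite(f"pics/{n}0.png",im[:,:,::-1])
    for l,z in (("scale",90),("foam_mid",112),("batten_mid",107),("knob_grip",170),("bin",30),("green_band",135),("parcel",90),("tape_roll",48),("deck",90)):
        print(n,l,[(np.round(d["point"]).tolist(),round(d["score"],2),np.round(unproj(n,d["point"],z)[:2]).tolist()) for d in bot.look_for(l,n)[:3]])
print(bot.sense())
E
```

```text
pics
scene scale [([303.0, 246.0], 0.58, [560.0, -27.0])]
scene foam_mid [([275.0, 341.0], 0.88, [900.0, 28.0]), ([387.0, 336.0], 0.77, [810.0, 250.0]), ([359.0, 226.0], 0.15, [457.0, 98.0])]
scene batten_mid [([421.0, 220.0], 0.95, [366.0, 255.0]), ([276.0, 210.0], 0.92, [453.0, -147.0]), ([357.0, 225.0], 0.79, [445.0, 91.0])]
scene knob_grip [([262.0, 218.0], 0.81, [582.0, -133.0])]
scene bin [([417.0, 274.0], 0.91, [502.0, 278.0]), ([261.0, 218.0], 0.74, [410.0, -214.0])]
scene green_band [([306.0, 250.0], 0.6, [621.0, 3.0])]
scene parcel [([321.0, 307.0], 0.73, [756.0, 86.0])]
scene tape_roll [([221.0, 241.0], 0.65, [570.0, -268.0])]
scene deck [([305.0, 243.0], 0.96, [547.0, -26.0]), ([261.0, 216.0], 0.35, [472.0, -185.0])]
top scale [([310.0, 247.0], 0.76, [537.0, -4.0]), ([484.0, 296.0], 0.67, [409.0, -475.0])]
top foam_mid [([225.0, 184.0], 0.96, [706.0, 235.0]), ([312.0, 149.0], 0.84, [811.0, -6.0]), ([312.0, 250.0], 0.55, [525.0, -10.0])]
top batten_mid [([218.0, 358.0], 0.9, [235.0, 236.0]), ([272.0, 276.0], 0.79, [454.0, 97.0]), ([372.0, 320.0], 0.64, [340.0, -171.0])]
to
[... 324 characters left out ...]
 252.0], 0.77, [523.0, -3.0])]
{'clock': 1.0, 'qpos': array([ 1.20430431e+00,  3.08062878e-01,  1.63379686e+00,  7.87213081e-06,
        1.19968571e+00, -6.97205786e-02]), 'joint_vel': array([-0.00191878, -0.0003297 ,  0.00087976, -0.00127481, -0.00023461,
       -0.00010079]), 'joint_torque': array([-5.31197657e-04, -4.15288961e+01, -2.77091932e+01, -2.73902833e-04,
        5.67945917e-04, -3.69866186e-06]), 'eef_pos': array([182.81282592, 597.68055052, 253.29666613]), 'eef_rot': array([ 0.56843816, -0.56841585, -0.42059649,  0.42057113]), 'wrist_force': array([-0.77644724, -0.57914897,  0.17355386]), 'torque': array([-0.0188878 , -0.00612899, -0.04654636]), 'grip_width': 85.87966422505426}
```

Run:
```python
import cv2
a=cv2.imread("pics/top0.png")[130:370,160:480]
cv2.imwrite("pics/t1.png",cv2.resize(a,(800,600),interpolation=cv2.INTER_CUBIC))
```

```text
(no output)
```

View pics/t1.png

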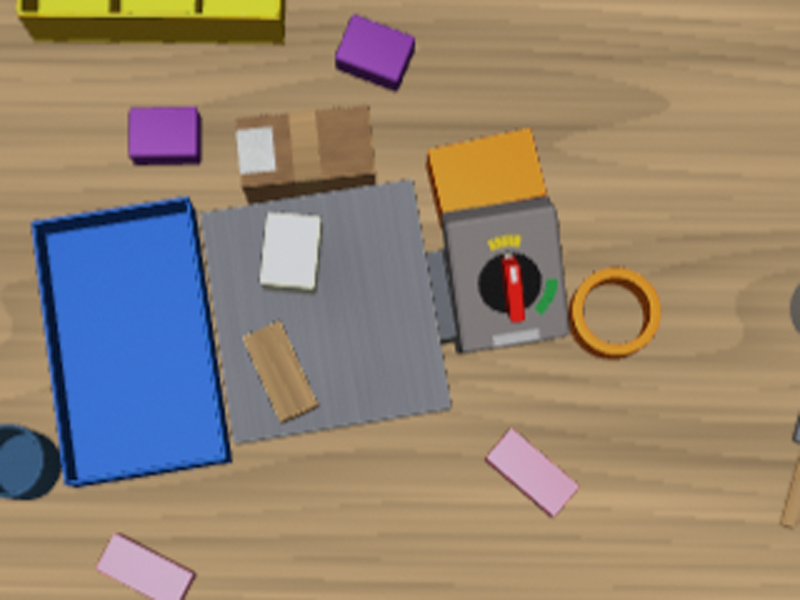

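View pics/scene0.png

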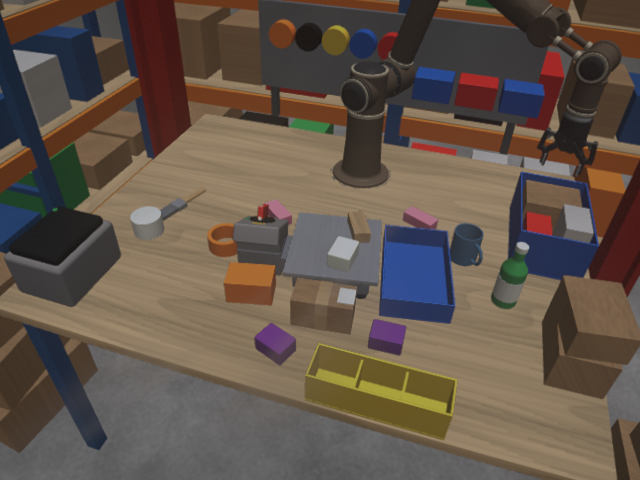

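```bash
cat >> h.py <<'E'
from scipy.spatial.transform import Rotation as Ro
def tool():
    s=bot.sense(); q=s["eef_rot"]; R=Ro.from_quat([q[1],q[2],q[3],q[0]]).as_matrix(); return s,np.array(s["eef_pos"]),R
def go(p,yaw=None):
    """print shift (cm, tool axes) and turn(deg) to TCP p with jaw direction yaw (mod 180)"""
    s,p0,R=tool(); d=R.T@(np.array(p)-p0)/10
    a=0
    if yaw is not None:
        y0=np.degrees(np.arctan2(R[1,0],R[0,0])); a=-((yaw-y0+90)%180-90)
    print("shift",np.round(d,2),"turn",round(a,1),"t",round(s["clock"],2),"q6",round(s["qpos"][5],2))
def crop(uv): return (np.array(uv,float)+.5)/2.5-.5+[160,130]
E
python3 - <<'E'
from h import *
def rect(c,z):
    P=np.array([unproj("top",crop(u),z) for u in c])[:,:2]; c0=P.mean(0)
    # order: TL(+x,+y),TR(+x,-y),BR,BL
    ax=(P[0]+P[1]-P[2]-P[3])/2; ay=(P[0]+P[3]-P[1]-P[2])/2
    print(np.round(c0,1),"Lx",round(np.linalg.norm(ax),1),"Ly",round(np.linalg.norm(ay),1),"yaw x",round(np.degrees(np.arctan2(ax[1],ax[0])),1),"yaw y",round(np.degrees(np.arctan2(ay[1],ay[0]))-90,1)); return c0
c=rect([(202,212),(413,182),(451,408),(233,443)],90)
rect([(268,212),(321,215),(315,291),(260,286)],135)
rect([(243,337),(280,321),(318,405),(284,421)],125)
rect([(33,223),(190,200),(231,461),(69,486)],65)
print(np.round(unproj("top",crop((513,283)),170)[:2]))
s,p,R=tool(); print(R.round(2))
E
```

```text
[518.3  52.7] Lx 256.4 Ly 237.4 yaw x 9.6 yaw y 9.5
[574.5  88.1] Lx 82.2 Ly 58.1 yaw x -3.9 yaw y -3.6
[446.3  96.2] Lx 99.7 Ly 41.3 yaw x 26.3 yaw y 25.3
[484.9 268.5] Lx 297.8 Ly 178.6 yaw x 10.6 yaw y 9.4
[ 536. -146.]
[[ 0.29  0.   -0.96]
 [ 0.96  0.    0.29]
 [ 0.   -1.    0.  ]]
```

Candidates: foam: the white block on the deck (276,231), with purple look-alikes at (226,184) and (310,151). Batten: the wooden piece on the deck (272,279), with pink look-alikes at (372,319) and (218,357). I'm taking the two on the deck, and the measured sizes of foam, batten, deck and bin all match.

```bash
python3 -c "
from h import *
go([574.5,88.1,230],86.2)"
```

```text
shift [-37.28   2.33 -52.36] turn -13.2 t 1.0 q6 -0.07
```

```bash
python3 -m inch '[[0,[-37.3,2.3,-52.4],-13],[0,[-37.3,2.3,-52.4],-13],[0,[-37.3,2.3,-52.4],-13],[0,[-37.3,2.3,-52.4],-13],[0,[-37.3,2.3,-52.4],-13],[0,[-37.3,2.3,-52.4],-13],[0,[-37.3,2.3,-52.4],-13],[0,[-37.3,2.3,-52.4],-13],[0,[-37.3,2.3,-52.4],-13],[0,[-37.3,2.3,-52.4],-13],[0,[-37.3,2.3,-52.4],-13],[0,[-37.3,2.3,-52.4],-13]]'; python3 -c "
from h import *
go([574.5,88.1,200],86.2)"
```

```text
clock: 2.0
eef_pos: [488.3, 199.9, 235.8]
eef_rot: [-0.517, 0.517, 0.483, -0.482]
wrist_force: [0.1, 0.3, -0.1]
grip_width: 85.2
shift [-10.55   3.58  -9.38] turn -0.2 t 2.0 q6 -1.19
```

```bash
python3 -m inch '[[0,[-10.5,3.6,-9.4],0],[0,[-10.5,3.6,-9.4],0],[0,[-10.5,3.6,-9.4],0],[0,[-10.5,3.6,-9.4],0],[0,[-10.5,3.6,-9.4],0],[0,[-10.5,3.6,-9.4],0],[0,[-10.5,3.6,-9.4],0]]'; python3 -c "
from h import *
im=bot.camera('top')[130:370,160:480]; cv2.imwrite('pics/t2.png',cv2.resize(im[:,:,::-1],(800,600)))
print(proj('top',[574.5,88.1,135]))
go([574.5,88.1,118],86.2)"
```

```text
clock: 2.58
eef_pos: [574.3, 89.0, 199.7]
eef_rot: [0.517, -0.517, -0.482, 0.482]
wrist_force: [-0.7, -0.1, 0.2]
grip_width: 85.5
[[276.1090329  230.04304016]]
shift [-0.15  8.2  -0.04] turn -0.2 t 2.63 q6 -1.42
```

View pics/t2.png

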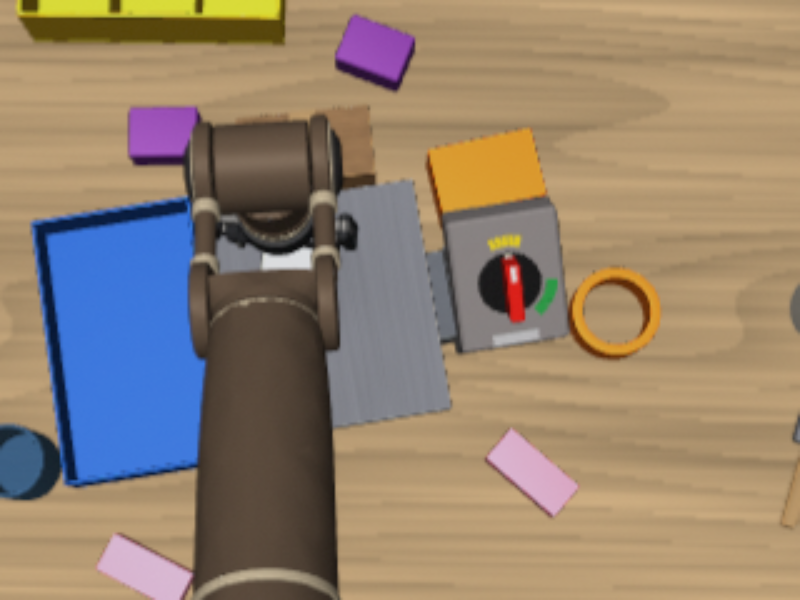

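The picture shows the fingers at crop (230,230) and (345,232), straddling the white foam at about (288,252). Descend, grip, lift.

```bash
python3 -m inch '[[0,[-0.1,4,0],0],[0,[-0.1,7,0],0],[0,[-0.1,8.2,0],0],[0,[-0.1,8.2,0],0],[0,[-0.1,8.2,0],0]]'; python3 -m inch '[[1,[0,0,0],0],[1,[0,0,0],0],[1,[0,0,0],0],[1,[0,0,0],0],[1,[0,0,0],0],[1,[0,0,0],0],[1,[0,0,0],0],[1,[0,0,0],0]]'; python3 -m inch '[[1,[0,-2,0],0],[1,[0,-5,0],0],[1,[0,-6,0],0],[1,[0,-6,0],0],[1,[0,-6,0],0]]'; python3 -c "
from h import *
go([500,267,150],86)"
```

```text
clock: 3.05
eef_pos: [573.7, 89.5, 118.2]
eef_rot: [0.517, -0.516, -0.483, 0.483]
wrist_force: [0.5, -0.1, 0.6]
grip_width: 85.6
clock: 3.72
eef_pos: [575.9, 89.9, 120.9]
eef_rot: [-0.516, 0.517, 0.484, -0.481]
wrist_force: [-0.2, 1.9, 6.8]
grip_width: 59.3
clock: 4.13
eef_pos: [575.9, 89.8, 181.3]
eef_rot: [-0.516, 0.518, 0.485, -0.481]
wrist_force: [-0.4, -0.5, -0.5]
grip_width: 59.4
shift [17.16  3.11  8.79] turn 0.1 t 4.13 q6 -1.42
```

```bash
python3 -c "
from h import *
go([544,278,181],99.5);go([544,278,48],99.5)"
```

```text
shift [18.57  0.04  4.46] turn -13.4 t 4.13 q6 -1.42
shift [18.54 13.34  4.54] turn -13.4 t 4.13 q6 -1.42
```

```bash
python3 -m inch '[[1,[4,0,1],-4],[1,[8,0,2],-8],[1,[12,0,3],-13],[1,[16,0,4],-13],[1,[18.5,0,4.5],-13],[1,[18.5,0,4.5],-13],[1,[18.5,4,4.5],-13],[1,[18.5,8,4.5],-13],[1,[18.5,11,4.5],-13],[1,[18.5,13.2,4.5],-13],[1,[18.5,13.2,4.5],-13],[1,[18.5,13.2,4.5],-13]]'; python3 -m inch '[[0,[0,0,0],0],[0,[0,0,0],0],[0,[0,0,0],0],[0,[0,0,0],0],[0,[0,0,0],0],[0,[0,0,0],0]]';  python3 -m inch '[[0,[0,-4,0],0],[0,[0,-8,0],0],[0,[0,-12,0],0],[0,[0,-15,0],0],[0,[0,-15,0],0]]'; python3 -c "
from h import *
go([446.3,96.2,195],115.8)"
```

```text
clock: 5.13
eef_pos: [541.9, 275.8, 46.4]
eef_rot: [0.459, -0.459, -0.538, 0.538]
wrist_force: [0.1, -0.1, 0.2]
grip_width: 58.9
clock: 5.63
eef_pos: [542.5, 276.1, 47.4]
eef_rot: [-0.458, 0.459, 0.538, -0.538]
wrist_force: [-0.4, 1.0, 1.0]
grip_width: 85.4
clock: 6.05
eef_pos: [547.3, 278.5, 206.6]
eef_rot: [-0.456, 0.462, 0.543, -0.533]
wrist_force: [1.4, 0.1, 1.1]
grip_width: 85.6
shift [-16.4    0.88  12.88] turn -16.7 t 6.05 q6 -1.33
```

```bash
python3 -m inch '[[0,[-4,0,3],-6],[0,[-8,0.5,6.5],-12],[0,[-12,0.9,10],-16.7],[0,[-16.4,0.9,12.9],-16.7],[0,[-16.4,0.9,12.9],-16.7],[0,[-16.4,0.9,12.9],-16.7],[0,[-16.4,0.9,12.9],-16.7],[0,[-16.4,0.9,12.9],-16.7]]'; python3 -c "
from h import *
im=bot.camera('top')[130:370,160:480]; cv2.imwrite('pics/t3.png',cv2.resize(im[:,:,::-1],(800,600)))
go([446.3,96.2,116],115.8)"
```

```text
clock: 6.72
eef_pos: [446.7, 96.3, 195.2]
eef_rot: [-0.372, 0.38, 0.604, -0.593]
wrist_force: [0.4, 0.2, -0.1]
grip_width: 85.4
shift [-0.    7.93  0.24] turn 0.0 t 6.77 q6 -1.91
```

View pics/t3.png

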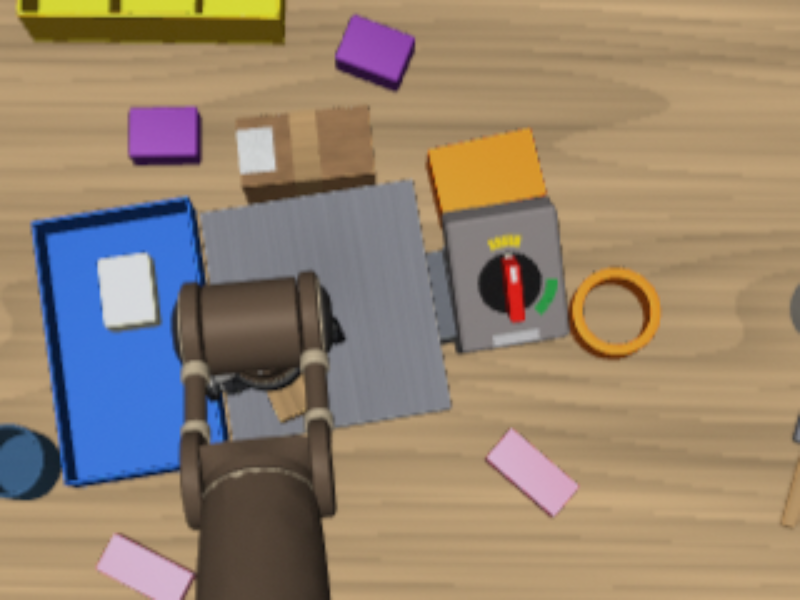

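Foam lies in the bin at crop (127,290). The fingers straddle the batten, whose near end shows at (287,402).

```bash
python3 -m inch '[[0,[0,4,0.1],0],[0,[0,7,0.2],0],[0,[0,7.9,0.2],0],[0,[0,7.9,0.2],0],[0,[0,7.9,0.2],0]]'; python3 -m inch '[[1,[0,0,0],0],[1,[0,0,0],0],[1,[0,0,0],0],[1,[0,0,0],0],[1,[0,0,0],0],[1,[0,0,0],0],[1,[0,0,0],0],[1,[0,0,0],0],[1,[0,0,0],0]]'; python3 -m inch '[[1,[0,-2,0],0],[1,[0,-5,0],0],[1,[0,-7,0],0],[1,[0,-7,0],0],[1,[0,-7,0],0]]'; python3 -c "
from h import *
go([434,258,187],99.5);go([434,258,45],99.5)"
```

```text
clock: 7.18
eef_pos: [447.3, 97.2, 116.4]
eef_rot: [-0.371, 0.379, 0.605, -0.594]
wrist_force: [0.6, -0.1, 0.7]
grip_width: 85.7
clock: 7.93
eef_pos: [448.9, 97.4, 118.1]
eef_rot: [-0.37, 0.38, 0.605, -0.593]
wrist_force: [0.1, 1.2, 6.9]
grip_width: 43.9
clock: 8.35
eef_pos: [448.3, 97.0, 189.4]
eef_rot: [-0.369, 0.381, 0.606, -0.592]
wrist_force: [-0.1, 0.0, -1.2]
grip_width: 43.8
shift [15.11  0.32 -5.74] turn 16.4 t 8.35 q6 -1.91
shift [15.17 14.52 -5.37] turn 16.4 t 8.35 q6 -1.91
```

```bash
python3 -m inch '[[1,[4,0,-1.5],6],[1,[8,0,-3],12],[1,[12,0.2,-4.5],16],[1,[15.1,0.3,-5.7],16],[1,[15.1,0.3,-5.7],16],[1,[15.1,0.3,-5.7],16],[1,[15.1,4,-5.6],16],[1,[15.1,8,-5.5],16],[1,[15.1,12,-5.4],16],[1,[15.1,14.3,-5.4],16],[1,[15.1,14.3,-5.4],16],[1,[15.1,14.3,-5.4],16]]'; python3 -m inch '[[0,[0,0,0],0],[0,[0,0,0],0],[0,[0,0,0],0],[0,[0,0,0],0],[0,[0,0,0],0],[0,[0,0,0],0]]';  python3 -m inch '[[0,[0,-4,0],0],[0,[0,-8,0],0],[0,[0,-12,0],0],[0,[0,-16,0],0],[0,[0,-20,0],0],[0,[0,-20,0],0],[0,[0,-20,0],0]]'; python3 -c "
from h import *
im=bot.camera('top')[130:370,160:480]; cv2.imwrite('pics/t4.png',cv2.resize(im[:,:,::-1],(800,600)))
a=.5;y=np.radians(9.6);o=np.array([518.3,52.7,0]);Rz=Ro.from_euler('z',y).as_matrix()
b=o+Rz@[-10,-200,135]; n=Rz@[-np.sin(a),0,np.cos(a)];u=Rz@[np.cos(a),0,np.sin(a)];v=Rz@[0,-1.,0]
print('b',b,'n',n)
for P in (b+9*n,b+43*n,b+43*n+32*u,b+43*n-32*u,b+9*n+34*v,b+9*n-34*v): print(((proj('top',P)[0]-[160,130])*2.5).round(0),((proj('scene',P)[0]-[220,180])*8).round(0))
s=bot.camera('scene')[180:250,220:300];cv2.imwrite('pics/s4.png',cv2.resize(s[:,:,::-1],(640,560),interpolation=cv2.INTER_CUBIC))
go(b+38*n+[0,0,80],99.6)"
```

```text
clock: 9.35
eef_pos: [432.5, 255.2, 45.1]
eef_rot: [-0.451, 0.46, 0.546, -0.535]
wrist_force: [0.1, 0.6, -0.4]
grip_width: 44.5
clock: 9.85
eef_pos: [433.1, 255.5, 46.0]
eef_rot: [-0.451, 0.46, 0.547, -0.535]
wrist_force: [0.2, -0.1, 0.1]
grip_width: 85.4
clock: 10.43
eef_pos: [431.0, 255.6, 249.8]
eef_rot: [-0.45, 0.461, 0.55, -0.532]
wrist_force: [-0.8, -0.3, -0.5]
grip_width: 85.3
b [ 541.79378897 -146.16689488  135.        ] n [-0.47271168 -0.0799532   0.87758256]
[510. 286.] [348. 290.]
[515. 296.] [355. 189.]
[512. 267.] [334. 200.]
[519. 324.] [375. 179.]
[542. 281.] [249. 280.]
[479. 290.] [448. 300.]
shift [-41.38  -0.3   -2.56] turn 0.2 t 10.53 q6 -1.29
```

View pics/t4.png

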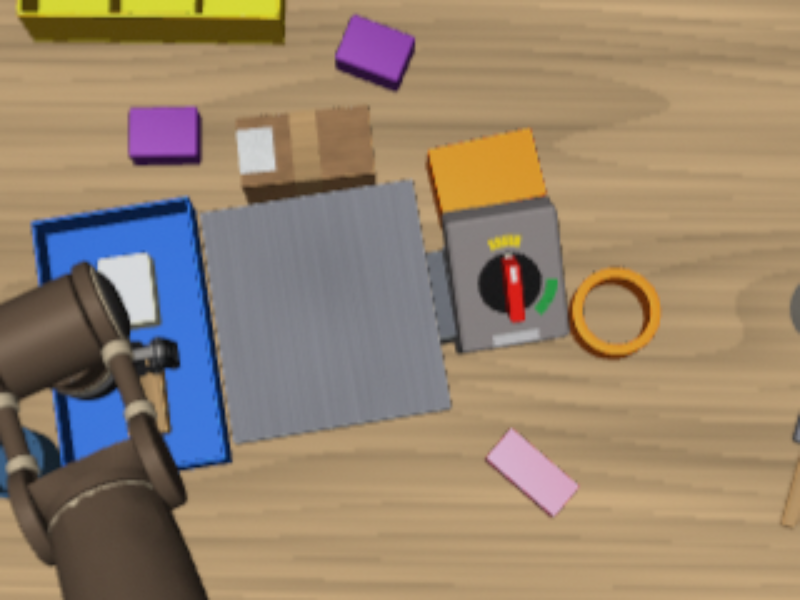

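View pics/s4.png

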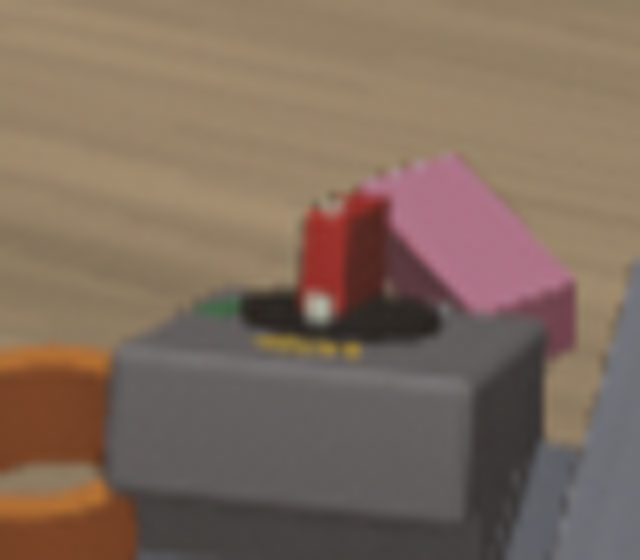

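The scraps are in the bin at crop (127,290) and (162,405). The disc at (511,283) and the pointer straight up match my prediction within about 3 mm. Next, go above the knob.

```bash
python3 -m inch '[[0,[-4.1,0,-0.3],0],[0,[-8.2,0,-0.6],0],[0,[-12.3,0,-1],0],[0,[-16.4,0,-1.3],0],[0,[-20.5,0,-1.6],0],[0,[-24.6,0,-2],0],[0,[-28.7,0,-2.3],0],[0,[-32.8,0,-2.6],0],[0,[-37,0,-2.8],1],[0,[-41.4,-0.3,-2.9],2],[0,[-41.4,-0.3,-2.9],2],[0,[-41.4,-0.3,-2.9],2]]'; python3 -c "
from h import *
go([527,-149,178],97.5)"
```

```text
clock: 11.53
eef_pos: [526.1, -150.7, 245.8]
eef_rot: [-0.463, 0.469, 0.537, -0.527]
wrist_force: [-0.3, 0.6, 0.2]
grip_width: 85.3
shift [0.13 6.78 0.  ] turn 0.1 t 11.53 q6 -2.07
```

```bash
python3 -m inch '[[0,[0.1,3,0],0],[0,[0.1,5.5,0],0],[0,[0.1,6.8,0],0],[0,[0.1,6.8,0],0],[0,[0.1,6.8,0],0]]'; python3 -m inch '[[1,[0,0,0],0],[1,[0,0,0],0],[1,[0,0,0],0],[1,[0,0,0],0],[1,[0,0,0],0],[1,[0,0,0],0],[1,[0,0,0],0],[1,[0,0,0],0],[1,[0,0,0],0],[1,[0,0,0],0],[1,[0,0,0],0],[1,[0,0,0],0]]'; python3 -c "
from h import *
s,p,R=tool(); n=np.array([-.4727,-.08,.8776]); print((R.T@n*1.8).round(2),s['wrist_force'],s['torque'])"
```

```text
clock: 11.95
eef_pos: [525.3, -147.3, 175.7]
eef_rot: [-0.465, 0.466, 0.537, -0.527]
wrist_force: [-0.8, 0.2, 0.5]
grip_width: 85.3
clock: 12.95
eef_pos: [525.8, -148.9, 176.8]
eef_rot: [-0.463, 0.467, 0.537, -0.528]
wrist_force: [-1.7, -3.8, 4.1]
grip_width: 14.7
[-0.02 -1.59  0.84] [-1.69805367 -3.79451015  4.11111644] [-0.60408834  0.27603758  0.13004332]
```

```bash
python3 -m inch '[[1,[0,-0.3,0.16],0],[1,[0,-0.6,0.32],0],[1,[0,-0.9,0.48],0],[1,[0,-1.2,0.64],0],[1,[0,-1.5,0.8],0],[1,[0,-1.7,0.9],0],[1,[0,-1.76,0.93],0],[1,[0,-1.76,0.93],0],[1,[0,-1.76,0.93],0]]'; python3 -c "
from h import *
s,p,R=tool(); print(s['wrist_force'],s['torque'],s['qpos'][5])
n=np.array([-.4727,-.08,.8776]); print((p-[525.8,-148.9,176.8])@n)"
```

```text
clock: 13.7
eef_pos: [516.3, -150.6, 194.4]
eef_rot: [-0.463, 0.467, 0.537, -0.528]
wrist_force: [3.1, -3.6, -3.7]
grip_width: 14.4
[ 3.06264526 -3.62281024 -3.69414647] [-0.57445064 -0.3162876   0.08313968] -2.0801003058044185
20.10486215287097
```

```bash
python3 -m inch '[[0.65,[0,0,0],0],[0.65,[0,0,0],0],[0.65,[0,0,0],0],[0.65,[0,0,0],0],[0.65,[0,-0.5,0.2],0],[0.65,[0,-1,0.2],0],[0.65,[0,-1.3,0.2],0],[0.65,[0,-1.3,0.2],0],[0.65,[0,-1.3,0.2],0]]'; python3 -c "
from h import *
s,p,R=tool(); print(s['wrist_force'],s['torque'],s['qpos'][5])"
```

```text
clock: 14.45
eef_pos: [514.5, -151.0, 208.1]
eef_rot: [-0.463, 0.468, 0.537, -0.528]
wrist_force: [1.2, -0.0, -0.1]
grip_width: 29.9
[ 1.19001321 -0.00406162 -0.11606329] [ 0.01716216 -0.0164187  -0.00337968] -2.081851350593683
```

```bash
python3 -m inch '[[0.65,[0,0,0],6],[0.65,[0,0,0],12],[0.65,[0,0,0],18],[0.65,[0,0,0],24],[0.65,[0,0,0],30],[0.65,[0,0,0],36],[0.65,[0,0,0],42],[0.65,[0,0,0],48],[0.65,[0,0,0],54],[0.65,[0,0,0],60],[0.65,[0,0,0],60],[0.65,[0,0,0],60]]'; python3 -c "
from h import *
s,p,R=tool(); print(s['wrist_force'],s['torque'],s['qpos'][5])"
```

```text
clock: 15.45
eef_pos: [514.7, -150.2, 208.3]
eef_rot: [0.669, -0.668, -0.235, 0.224]
wrist_force: [1.0, 4.0, 2.4]
grip_width: 30.0
[0.99230091 3.96421289 2.44494246] [ 0.65601544 -0.08943736  0.09307177] -1.03740277458275
```

```bash
python3 -m inch '[[0.65,[0,0,0],5],[0.65,[0,0,0],10],[0.65,[0,0,0],15],[0.65,[0,0,0],20],[0.65,[0,0,0],25],[0.65,[0,0,0],30],[0.65,[0,0,0],30],[0.65,[0,0,0],30]]'; python3 -c "
from h import *
s,p,R=tool(); print(s['wrist_force'],s['torque'],s['qpos'][5])
im=bot.camera('scene')[170:250,200:300];cv2.imwrite('pics/s5.png',cv2.resize(im[:,:,::-1],(750,600),interpolation=cv2.INTER_CUBIC))"
```

```text
clock: 16.12
eef_pos: [515.3, -150.0, 208.2]
eef_rot: [0.707, -0.704, -0.055, 0.044]
wrist_force: [3.4, 2.9, 0.3]
grip_width: 29.9
[3.44673372 2.85970181 0.27336923] [ 0.54101147 -0.48771767  0.02097025] -0.5175943661235055
```

View pics/s5.png

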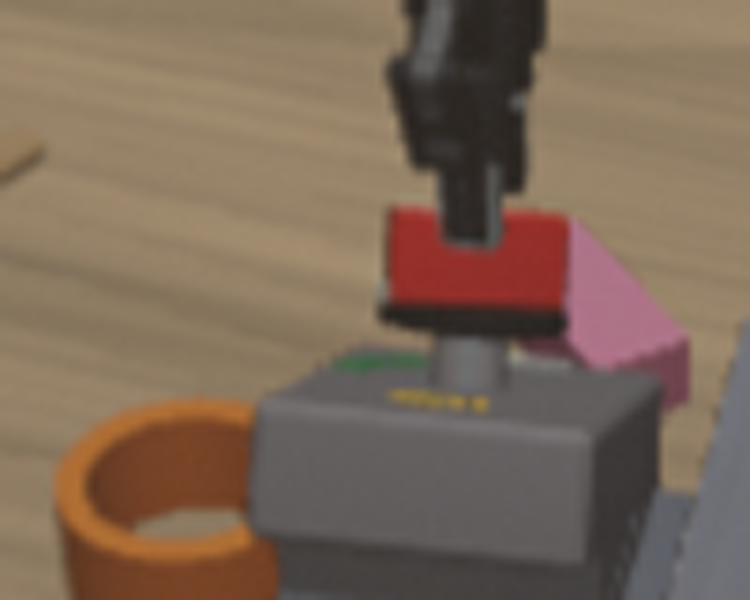

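The knob is clearly out, stem visible at (470,365), and the bar is turned with the pointer towards scale -y. Carry on into the green band and grip so the angle is known.

```bash
cat >> h.py <<'E'
def kn():
    s,p,R=tool(); J=np.degrees(np.arctan2(R[1,0],R[0,0])); f=np.radians(99.6-J); f=(f+.3)%np.pi-.3
    n=np.array([-.4727,-.08,.8776]); th=np.arctan2(np.sin(f)*.8776,np.cos(f))
    print("J",round(J,1),"theta",round(th,3),"out",round((p-[514.5,-151,208.1])@n,1),"F",np.round(s["wrist_force"],1),"Fn",round(s["wrist_force"]@n,1),"M",np.round(s["torque"],2),"w",round(s["grip_width"],1),"t",round(s["clock"],2),"in1mm(cm)",np.round(-R.T@n*.1,3))
E
python3 -m inch '[[0.65,[0,0,0],5],[0.65,[0,0,0],10],[0.65,[0,0,0],14],[0.65,[0,0,0],14],[0.65,[0,0,0],14],[1,[0,0,0],14],[1,[0,0,0],14],[1,[0,0,0],14],[1,[0,0,0],14],[1,[0,0,0],14],[1,[0,0,0],14]]'; python3 -c "
from h import *
kn()"
```

```text
clock: 17.08
eef_pos: [522.1, -153.2, 213.1]
eef_rot: [0.706, -0.706, 0.025, -0.048]
wrist_force: [10.3, -2.0, 5.7]
grip_width: -0.2
J -5.9 theta 1.876 out 1.0 F [10.3 -2.   5.7] Fn 0.3 M [-0.12 -1.73 -0.02] w -0.2 t 17.08 in1mm(cm) [0.043 0.089 0.013]
```

The fingers slid off the tilted bar and shut. Raise, then look at the bar.

```bash
python3 -m inch '[[1,[0,-2,0],0],[1,[0,-4,0],0],[1,[0,-5,0],0],[1,[0,-5,0],0],[1,[0,-5,0],0]]'
python3 - <<'E'
from h import *
kn()
im=bot.camera('scene');c=np.ascontiguousarray(cv2.resize(im[170:250,200:300,::-1],(750,600),interpolation=cv2.INTER_CUBIC))
a=.5;Rz=Ro.from_euler('z',np.radians(9.6)).as_matrix()
b=np.array([521.3,52.7,0])+Rz@[-10,-200,135]; n=Rz@[-np.sin(a),0,np.cos(a)];u=Rz@[np.cos(a),0,np.sin(a)];v=Rz@[0,-1.,0]
for th,col in ((1.5,(255,255,0)),(1.9,(0,255,0)),(2.3,(255,0,255))):
    d=np.cos(th)*u+np.sin(th)*v; e=np.cross(n,d)
    P=[b+63*n+s*32*d+t*8*e for s,t in((1,1),(1,-1),(-1,-1),(-1,1))]
    q=((proj('scene',P)-[200,170])*7.5).astype(int); cv2.polylines(c,[q],True,col,1)
cv2.imwrite('pics/s6.png',c)
E
```

```text
clock: 17.5
eef_pos: [519.9, -153.5, 262.9]
eef_rot: [-0.706, 0.706, -0.025, 0.047]
wrist_force: [-0.2, 0.5, 0.3]
grip_width: 0.1
J -5.8 theta 1.875 out 45.8 F [-0.2  0.5  0.3] Fn 0.3 M [-0.04  0.03  0.  ] w 0.1 t 17.5 in1mm(cm) [0.043 0.089 0.013]
```

View pics/s6.png

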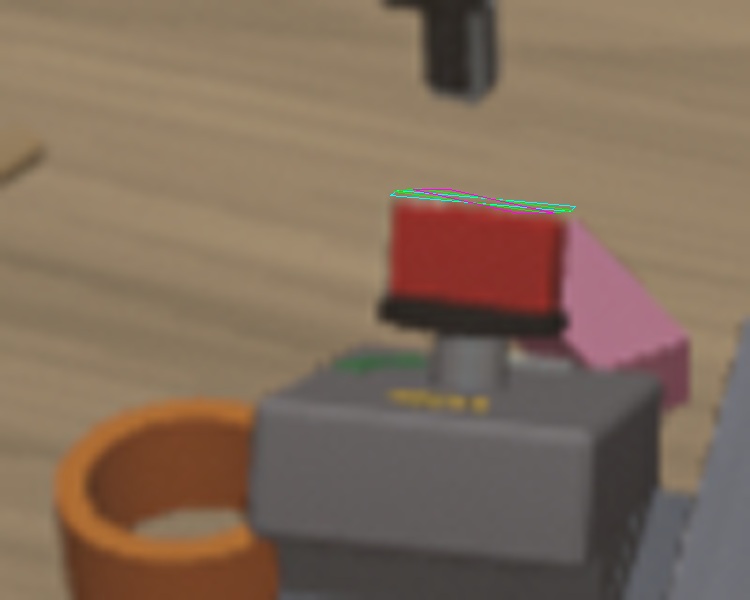

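```bash
python3 -m inch '[[1,[0,0,4],0],[1,[0,0,8],0],[1,[0,0,12],0],[1,[0,0,16],0],[1,[0,0,16],0]]'
cat >> h.py <<'E'
def ang(h=63,save=None):
    im=bot.camera('top'); 
    if save: cv2.imwrite(save,cv2.resize(im[215:275,325:405,::-1],(800,600),interpolation=cv2.INTER_CUBIC))
    a=.5;Rz=Ro.from_euler('z',np.radians(9.6)).as_matrix()
    b=np.array([521.3,52.7,0])+Rz@[-10,-200,135]; n=Rz@[-np.sin(a),0,np.cos(a)];u=Rz@[np.cos(a),0,np.sin(a)];v=Rz@[0,-1.,0]
    f=im.astype(float); w=np.clip(f[...,0]-np.maximum(f[...,1],f[...,2])-25,0,120)
    c=proj('top',b+(h-17)*n)[0]; yy,xx=np.mgrid[:480,:640]; w[np.hypot(xx-c[0],yy-c[1])>22]=0; w[w<35]=0
    def model(th,dx,dy,hh):
        d=np.cos(th)*u+np.sin(th)*v; e=np.cross(n,d); P=np.array([b+[dx,dy,0]+k*n+s*32*d+t*8*e for k in (hh-34,hh) for s in(1,-1) for t in(1,-1)])
        S=4; q=(proj('top',P)-[325,215]+.5)*S; m=np.zeros((60*S,80*S),np.uint8); cv2.fillConvexPoly(m,cv2.convexHull(q.round().astype(np.int32)),255)
        return cv2.resize(m,(80,60),interpolation=cv2.INTER_AREA)/255.
    W=(w/ max(w.max(),1))[215:275,325:405]; W=np.clip(W*1.5,0,1); best=[]
    for th in np.arange(-.2,2.8,.04):
        for dx in (-4,-2,0,2,4):
            for dy in (-4,-2,0,2,4): best.append((((model(th,dx,dy,h)-W)**2).sum(),round(th,2),dx,dy))
    best.sort(); print("mass",round(W.sum(),1),[(round(x[0],1),)+x[1:] for x in best[:5]])
E
python3 -c "
from h import *
ang(63,'pics/k1.png')"
```

```text
clock: 17.97
eef_pos: [534.2, 12.1, 260.0]
eef_rot: [0.708, -0.705, 0.025, -0.043]
wrist_force: [-0.5, -0.7, 0.5]
grip_width: -0.3
mass 212.2 [(np.float64(34.4), np.float64(1.84), 0, 2), (np.float64(35.0), np.float64(1.84), 0, 0), (np.float64(36.0), np.float64(1.8), 0, 2), (np.float64(36.2), np.float64(1.8), 0, 0), (np.float64(38.1), np.float64(1.8), 0, 4)]
```

View pics/k1.png

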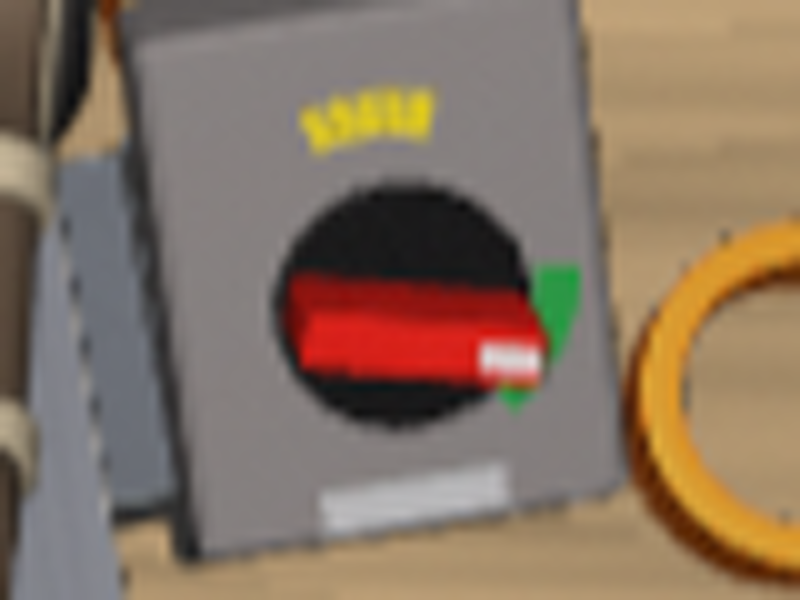

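Pointer in the green band, measured θ about 1.83 with the knob out. Next, press on the bar top with closed fingertips, along the axis.

```bash
python3 -c "
from h import *
go([509,-152,226],None)
_,_,R=tool();print(R.T@np.array([.4727,.08,-.8776]))"
```

```text
shift [ -1.05   3.34 -16.3 ] turn 0 t 18.02 q6 0.03
[0.43996172 0.88959287 0.12282209]
```

```bash
python3 -m inch '[[1,[-1,0,-4],0],[1,[-1,0,-8],0],[1,[-1,0,-12],0],[1,[-1,0,-16.3],0],[1,[-1,0,-16.3],0],[1,[-1,1.5,-16.3],0],[1,[-1,3.3,-16.3],0],[1,[-1,3.3,-16.3],0]]'; python3 -c "
from h import *
kn()"
python3 -m inch '[[1,[0.15,0.3,0.04],0],[1,[0.3,0.6,0.08],0],[1,[0.44,0.9,0.12],0],[1,[0.58,1.2,0.16],0],[1,[0.58,1.2,0.16],0]]'; python3 -c "
from h import *
kn()"
python3 -m inch '[[1,[0.1,0.2,0.03],0],[1,[0.2,0.4,0.06],0],[1,[0.26,0.53,0.07],0],[1,[0.26,0.53,0.07],0]]'; python3 -c "
from h import *
kn()"
```

```text
clock: 18.68
eef_pos: [505.7, -152.3, 221.7]
eef_rot: [0.707, -0.705, 0.029, -0.04]
wrist_force: [-0.3, 1.0, -0.5]
grip_width: 0.0
J -5.6 theta 1.871 out 16.2 F [-0.3  1.  -0.5] Fn -0.4 M [0.   0.03 0.02] w 0.0 t 18.68 in1mm(cm) [0.045 0.089 0.012]
clock: 19.1
eef_pos: [511.8, -151.2, 209.8]
eef_rot: [0.707, -0.705, 0.029, -0.04]
wrist_force: [-1.0, -0.2, 0.0]
grip_width: -0.0
J -5.5 theta 1.87 out 2.7 F [-1.  -0.2  0. ] Fn 0.5 M [-0.07  0.26  0.05] w -0.0 t 19.1 in1mm(cm) [0.045 0.089 0.012]
clock: 19.43
eef_pos: [514.0, -150.5, 206.4]
eef_rot: [0.707, -0.705, 0.029, -0.039]
wrist_force: [-8.1, 0.6, 11.5]
grip_width: 0.2
J -5.5 theta 1.869 out -1.3 F [-8.1  0.6 11.5] Fn 13.9 M [0.22 1.24 0.01] w 0.2 t 19.43 in1mm(cm) [0.045 0.088 0.012]
```

```bash
python3 -m inch '[[1,[0.1,0.2,0.03],0],[1,[0.2,0.4,0.06],0],[1,[0.26,0.53,0.07],0],[1,[0.26,0.53,0.07],0],[1,[0.26,0.53,0.07],0]]'; python3 -c "
from h import *
kn()"
python3 -m inch '[[1,[0.1,0.2,0.03],0],[1,[0.2,0.4,0.06],0],[1,[0.26,0.53,0.07],0],[1,[0.26,0.53,0.07],0],[1,[0.26,0.53,0.07],0]]'; python3 -c "
from h import *
kn()"
```

```text
clock: 19.85
eef_pos: [514.8, -149.9, 205.4]
eef_rot: [0.707, -0.705, 0.031, -0.036]
wrist_force: [-16.0, 2.6, 25.1]
grip_width: -0.3
J -5.4 theta 1.868 out -2.6 F [-16.    2.6  25.1] Fn 29.4 M [0.49 2.45 0.07] w -0.3 t 19.85 in1mm(cm) [0.046 0.088 0.012]
clock: 20.27
eef_pos: [515.2, -149.7, 205.1]
eef_rot: [0.707, -0.705, 0.033, -0.033]
wrist_force: [-17.6, 1.9, 28.7]
grip_width: 0.1
J -5.3 theta 1.866 out -3.0 F [-17.6   1.9  28.7] Fn 33.4 M [0.4  2.91 0.11] w 0.1 t 20.27 in1mm(cm) [0.046 0.088 0.012]
```

Hard stop about 6 mm in at θ≈1.83, so it's not the slot. Next: back off, straddle deeper, turn a bit further.

```bash
python3 -m inch '[[1,[0,-2,0],0],[0.62,[0,-3.5,0],0],[0.62,[0.3,-3.5,0],0],[0.62,[0.3,-3.5,0],0],[0.62,[0.3,-3.5,0],0],[0.62,[0.3,-3.5,0],0]]'; python3 -c "
from h import *
kn(); go([519,-150.5,197])"
```

```text
clock: 20.77
eef_pos: [517.5, -149.6, 238.6]
eef_rot: [0.708, -0.705, 0.033, -0.033]
wrist_force: [-0.3, -0.3, -0.1]
grip_width: 32.3
J -5.3 theta 1.866 out 25.2 F [-0.3 -0.3 -0.1] Fn 0.1 M [0.   0.05 0.01] w 32.3 t 20.77 in1mm(cm) [0.046 0.088 0.012]
shift [ 0.16  4.16 -0.09] turn 0 t 20.77 q6 -0.27
```

```bash
python3 -m inch '[[0.62,[0.2,2,-0.1],0],[0.62,[0.2,3,-0.1],0],[0.62,[0.2,4.1,-0.1],0],[0.62,[0.2,4.1,-0.1],0],[0.62,[0.2,4.1,-0.1],0]]'; python3 -c "
from h import *
kn()"; python3 -m inch '[[0.62,[0,0,0],3],[0.62,[0,0,0],6],[0.62,[0,0,0],9],[0.62,[0,0,0],12],[0.62,[0,0,0],12]]'; python3 -c "
from h import *
kn()"
```

```text
clock: 21.18
eef_pos: [518.6, -150.3, 196.5]
eef_rot: [0.708, -0.705, 0.034, -0.032]
wrist_force: [-0.6, -0.3, -0.5]
grip_width: 32.7
J -5.3 theta 1.866 out -12.2 F [-0.6 -0.3 -0.5] Fn -0.1 M [-0.05  0.   -0.01] w 32.7 t 21.18 in1mm(cm) [0.047 0.088 0.012]
clock: 21.6
eef_pos: [518.9, -150.3, 197.0]
eef_rot: [0.7, -0.698, 0.108, -0.106]
wrist_force: [0.6, 0.6, 0.3]
grip_width: 32.8
J -17.4 theta 2.096 out -11.8 F [0.6 0.6 0.3] Fn -0.1 M [ 0.06 -0.03 -0.  ] w 32.8 t 21.6 in1mm(cm) [0.043 0.088 0.021]
```

```bash
python3 -m inch '[[0.62,[0,0,0],3],[0.62,[0,0,0],6],[0.62,[0,0,0],6]]'; python3 -c "
from h import *
kn()"; python3 -m inch '[[0.62,[0,0,0],3],[0.62,[0,0,0],6],[0.62,[0,0,0],6]]'; python3 -c "
from h import *
kn()"
```

```text
clock: 21.85
eef_pos: [519.5, -150.2, 197.7]
eef_rot: [0.694, -0.691, 0.144, -0.142]
wrist_force: [1.2, 0.8, -0.3]
grip_width: 32.5
J -23.4 theta 2.207 out -11.6 F [ 1.2  0.8 -0.3] Fn -0.9 M [ 0.1  -0.21 -0.  ] w 32.5 t 21.85 in1mm(cm) [0.04  0.088 0.026]
clock: 22.1
eef_pos: [520.4, -150.2, 198.3]
eef_rot: [0.686, -0.683, 0.179, -0.179]
wrist_force: [2.0, 0.7, 0.1]
grip_width: 32.4
J -29.3 theta 2.314 out -11.4 F [2.  0.7 0.1] Fn -0.9 M [ 0.15 -0.35  0.04] w 32.4 t 22.1 in1mm(cm) [0.037 0.088 0.03 ]
```

```bash
python3 -m inch '[[0.62,[0,-3,0],0],[0.62,[0,-5.5,0],0],[1,[-2,-5.5,3.5],0],[1,[-4,-5.5,7],0],[1,[-6,-5.5,10.5],0],[1,[-7.8,-5.5,14],0],[1,[-7.8,-5.5,14],0]]'; python3 -c "
from h import *
ang(57,'pics/k2.png'); kn(); go([512,-151,226]);_,_,R=tool();print(R.T@np.array([.4727,.08,-.8776]))"
```

```text
clock: 22.68
eef_pos: [519.8, 15.6, 254.0]
eef_rot: [0.687, -0.682, 0.177, -0.175]
wrist_force: [-0.2, -0.2, 0.9]
grip_width: -0.2
mass 212.5 [(np.float64(31.2), np.float64(1.84), 0, 2), (np.float64(32.6), np.float64(1.84), 0, 0), (np.float64(32.8), np.float64(1.8), 0, 2), (np.float64(34.9), np.float64(1.8), 0, 0), (np.float64(35.9), np.float64(1.88), 0, 2)]
J -28.8 theta 2.305 out 24.6 F [0.5 0.1 0. ] Fn -0.2 M [-0.07  0.01  0.02] w -0.0 t 22.73 in1mm(cm) [0.038 0.088 0.029]
shift [  7.2    2.72 -14.75] turn 0 t 22.73 q6 0.44
[0.37780729 0.87772631 0.29476301]
```

The knob has not turned yet; that was only slack in the wide gap. Go back in, tighten the gap and turn further.

```bash
python3 -c "
from h import *
go([519,-150.5,240]); go([519,-150.5,196])"
```

```text
shift [  7.79   1.32 -14.36] turn 0 t 22.73 q6 0.44
shift [  7.8    5.72 -14.38] turn 0 t 22.73 q6 0.44
```

```bash
python3 -m inch '[[0.62,[2,0,-3.6],-3],[0.62,[4,0,-7],-6],[0.62,[6,0.5,-10.5],-6],[0.62,[7.8,1.3,-14.4],-6],[0.62,[7.8,1.3,-14.4],-6],[0.62,[7.8,3.5,-14.4],-6],[0.62,[7.8,5.6,-14.4],-6],[0.62,[7.8,5.6,-14.4],-6],[0.62,[7.8,5.6,-14.4],-6]]'; python3 -c "
from h import *
kn()"; python3 -m inch '[[0.68,[0,0,0],0],[0.68,[0,0,0],0],[0.68,[0,0,0],0]]'; python3 -c "
from h import *
kn()"; python3 -m inch '[[0.68,[0,0,0],3],[0.68,[0,0,0],6],[0.68,[0,0,0],6]]'; python3 -c "
from h import *
kn()"
```

```text
clock: 23.48
eef_pos: [518.1, -151.6, 196.6]
eef_rot: [0.695, -0.692, 0.141, -0.139]
wrist_force: [0.4, 0.2, 0.5]
grip_width: 32.6
J -22.8 theta 2.197 out -11.8 F [0.4 0.2 0.5] Fn 0.3 M [-0.04 -0.03 -0.  ] w 32.6 t 23.48 in1mm(cm) [0.041 0.088 0.025]
clock: 23.73
eef_pos: [519.2, -152.2, 197.7]
eef_rot: [0.694, -0.692, 0.14, -0.139]
wrist_force: [4.0, -1.2, -0.5]
grip_width: 27.4
J -22.8 theta 2.196 out -11.2 F [ 4.  -1.2 -0.5] Fn -2.2 M [-0.35 -0.56 -0.01] w 27.4 t 23.73 in1mm(cm) [0.041 0.088 0.025]
clock: 23.98
eef_pos: [519.9, -151.8, 198.7]
eef_rot: [0.686, -0.684, 0.175, -0.176]
wrist_force: [3.4, 0.5, 0.5]
grip_width: 27.5
J -28.8 theta 2.305 out -10.8 F [3.4 0.5 0.5] Fn -1.2 M [ 0.03 -0.63  0.04] w 27.5 t 23.98 in1mm(cm) [0.038 0.088 0.029]
```

```bash
python3 -m inch '[[0.62,[0,0,0],0],[0.62,[0,-3,0],0],[0.62,[0,-5.5,0],0],[1,[-2,-5.5,3.5],0],[1,[-4,-5.5,7],0],[1,[-6,-5.5,10.5],0],[1,[-7.8,-5.5,14],0],[1,[-7.8,-5.5,14],0]]'; python3 -c "
from h import *
ang(57,'pics/k2.png'); ang(63); go([511,-151,222]);_,_,R=tool();print(R.T@np.array([.4727,.08,-.8776]))"
```

```text
clock: 24.65
eef_pos: [516.9, 14.3, 253.9]
eef_rot: [0.688, -0.683, 0.174, -0.172]
wrist_force: [-0.3, -0.2, -0.2]
grip_width: 0.2
mass 206.3 [(np.float64(32.5), np.float64(2.0), 0, 2), (np.float64(33.5), np.float64(1.92), 0, 0), (np.float64(34.2), np.float64(1.96), 0, 2), (np.float64(34.3), np.float64(1.92), 0, 2), (np.float64(34.6), np.float64(2.0), 0, 0)]
mass 206.4 [(np.float64(33.9), np.float64(1.96), 2, 2), (np.float64(34.0), np.float64(1.92), 2, 2), (np.float64(35.4), np.float64(2.0), 2, 2), (np.float64(36.1), np.float64(1.92), 2, 4), (np.float64(36.2), np.float64(1.96), 2, 4)]
shift [  7.1    3.14 -14.44] turn 0 t 24.75 q6 0.43
[0.37892796 0.87739362 0.29431462]
```

View pics/k2.png

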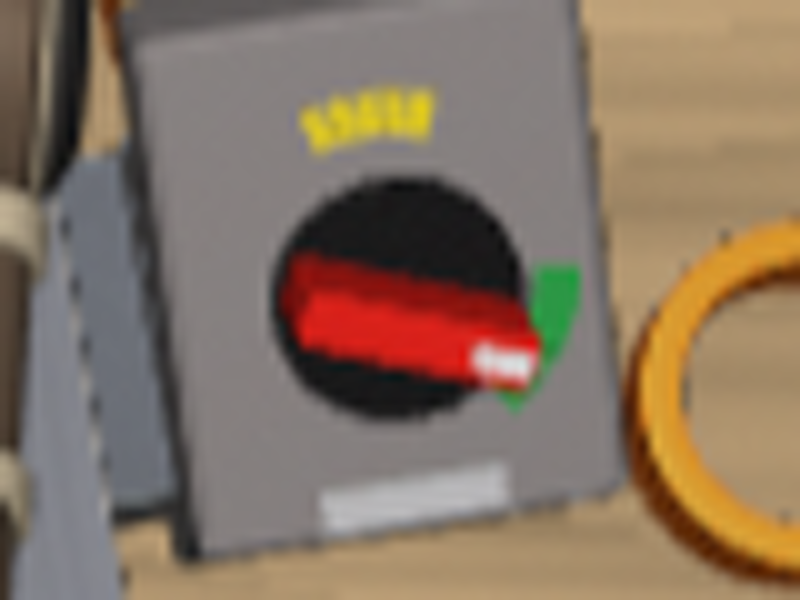

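θ is now about 1.97: it turns on the 14 mm ledge. Press here.

```bash
python3 -m inch '[[1,[1.8,0,-3.6],0],[1,[3.6,0,-7.2],0],[1,[5.4,0.5,-10.8],0],[1,[7.1,1,-14.4],0],[1,[7.1,2.2,-14.4],0],[1,[7.1,3.3,-14.4],0],[1,[7.1,3.3,-14.4],0]]'; python3 -c "
from h import *
kn()"
python3 -m inch '[[1,[0.15,0.35,0.12],0],[1,[0.3,0.7,0.24],0],[1,[0.45,1.05,0.35],0],[1,[0.6,1.4,0.47],0],[1,[0.76,1.75,0.59],0],[1,[0.76,1.75,0.59],0]]'; python3 -c "
from h import *
kn()"
python3 -m inch '[[1,[0.1,0.2,0.07],0],[1,[0.2,0.4,0.13],0],[1,[0.3,0.6,0.2],0],[1,[0.3,0.6,0.2],0],[1,[0.3,0.6,0.2],0]]'; python3 -c "
from h import *
kn()"
```

```text
clock: 25.33
eef_pos: [508.3, -150.8, 217.2]
eef_rot: [0.686, -0.684, 0.178, -0.172]
wrist_force: [-1.1, -0.3, -1.1]
grip_width: -0.1
J -28.6 theta 2.302 out 10.9 F [-1.1 -0.3 -1.1] Fn -0.4 M [ 0.02 -0.02 -0.01] w -0.1 t 25.33 in1mm(cm) [0.038 0.087 0.03 ]
clock: 25.83
eef_pos: [515.2, -147.7, 205.1]
eef_rot: [0.686, -0.685, 0.18, -0.167]
wrist_force: [-18.8, 4.1, 31.1]
grip_width: -0.2
J -28.4 theta 2.299 out -3.3 F [-18.8   4.1  31.1] Fn 35.9 M [0.82 3.05 0.14] w -0.2 t 25.83 in1mm(cm) [0.039 0.087 0.03 ]
clock: 26.25
eef_pos: [515.6, -147.3, 205.0]
eef_rot: [-0.685, 0.686, -0.182, 0.163]
wrist_force: [-19.8, 0.7, 33.0]
grip_width: 0.0
J -28.2 theta 2.295 out -3.6 F [-19.8   0.7  33. ] Fn 38.2 M [0.16 3.4  0.05] w 0.0 t 26.25 in1mm(cm) [0.04  0.086 0.03 ]
```

Not here. Next: about 0.12 rad further.

```bash
python3 -m inch '[[1,[0,-2,0],0],[0.62,[0.5,-3.5,-0.2],0],[0.62,[0.5,-3.5,-0.2],0],[0.62,[0.5,-3.5,-0.2],0],[0.62,[0.5,-3.5,-0.2],0],[0.62,[0.5,-3.5,-0.2],0]]'; python3 -c "
from h import *
kn(); go([519,-151.5,196.5])"
```

```text
clock: 26.75
eef_pos: [519.0, -150.7, 238.0]
eef_rot: [-0.685, 0.686, -0.183, 0.161]
wrist_force: [-0.5, 0.3, -0.3]
grip_width: 32.2
J -28.2 theta 2.294 out 24.1 F [-0.5  0.3 -0.3] Fn -0.0 M [ 0.04  0.01 -0.01] w 32.2 t 26.75 in1mm(cm) [0.04  0.086 0.03 ]
shift [ 0.16  4.15 -0.04] turn 0 t 26.75 q6 0.13
```

```bash
python3 -m inch '[[0.62,[0.1,2,0],0],[0.62,[0.1,4.1,0],0],[0.62,[0.1,4.1,0],0],[0.62,[0.1,4.1,0],0],[0.68,[0.1,4.1,0],0],[0.68,[0.1,4.1,0],0],[0.68,[0.1,4.1,0],4],[0.68,[0.1,4.1,0],8],[0.68,[0.1,4.1,0],8],[0.68,[0.1,4.1,0],8]]'; python3 -c "
from h import *
kn()"
python3 -m inch '[[0.62,[0,0,0],0],[0.62,[0,-2,0],0],[0.62,[0,-3.5,0],0],[1,[-0.5,-3.5,-0.3],0],[1,[-0.9,-3.5,-0.6],0],[1,[-0.9,-3.5,-0.6],0],[1,[-0.9,-2.5,-0.6],0],[1,[-0.9,-2,-0.6],0],[1,[-0.9,-2,-0.6],0]]'; python3 -c "
from h import *
kn()"
python3 -m inch '[[1,[0.14,0.35,0.14],0],[1,[0.28,0.7,0.28],0],[1,[0.4,1.05,0.41],0],[1,[0.54,1.4,0.55],0],[1,[0.64,1.67,0.65],0],[1,[0.64,1.67,0.65],0]]'; python3 -c "
from h import *
kn()"
```

```text
clock: 27.58
eef_pos: [520.0, -150.8, 197.8]
eef_rot: [-0.671, 0.673, -0.228, 0.209]
wrist_force: [6.0, 0.3, -0.2]
grip_width: 27.1
J -36.1 theta 2.433 out -11.7 F [ 6.   0.3 -0.2] Fn -3.0 M [ 0.02 -0.92  0.04] w 27.1 t 27.58 in1mm(cm) [0.036 0.087 0.035]
clock: 28.33
eef_pos: [507.7, -149.8, 215.1]
eef_rot: [-0.671, 0.673, -0.23, 0.207]
wrist_force: [-0.7, 0.1, -0.1]
grip_width: -0.3
J -36.1 theta 2.433 out 9.2 F [-0.7  0.1 -0.1] Fn 0.2 M [0.03 0.   0.05] w -0.3 t 28.33 in1mm(cm) [0.036 0.086 0.035]
clock: 28.83
eef_pos: [516.3, -148.1, 197.6]
eef_rot: [-0.671, 0.673, -0.23, 0.207]
wrist_force: [-0.9, 0.7, 0.9]
grip_width: -0.2
J -36.1 theta 2.433 out -10.3 F [-0.9  0.7  0.9] Fn 1.2 M [ 0.03  0.18 -0.03] w -0.2 t 28.83 in1mm(cm) [0.036 0.086 0.035]
```

It went through freely to -10, past the ledge (-3): either the slot, or a miss. Keep going gently.

```bash
python3 -m inch '[[1,[0.1,0.25,0.1],0],[1,[0.2,0.5,0.2],0],[1,[0.28,0.69,0.28],0],[1,[0.28,0.69,0.28],0]]'; python3 -c "
from h import *
kn()"
python3 -m inch '[[1,[0.1,0.25,0.1],0],[1,[0.15,0.4,0.15],0],[1,[0.15,0.4,0.15],0]]'; python3 -c "
from h import *
kn()"
```

```text
clock: 29.17
eef_pos: [518.7, -147.8, 193.9]
eef_rot: [-0.671, 0.674, -0.232, 0.205]
wrist_force: [-11.6, 1.0, 21.5]
grip_width: 0.1
J -36.0 theta 2.432 out -14.7 F [-11.6   1.   21.5] Fn 24.3 M [0.23 2.   0.07] w 0.1 t 29.17 in1mm(cm) [0.037 0.086 0.036]
clock: 29.42
eef_pos: [518.9, -147.9, 193.8]
eef_rot: [-0.67, 0.675, -0.233, 0.203]
wrist_force: [-13.4, 1.4, 26.2]
grip_width: 0.3
J -36.0 theta 2.431 out -14.9 F [-13.4   1.4  26.2] Fn 29.2 M [0.32 2.3  0.12] w 0.3 t 29.42 in1mm(cm) [0.037 0.086 0.036]
```

```bash
python3 -m inch '[[1,[0,-3,0],0],[1,[0,-5.5,0],0],[1,[-2.5,-5.5,3.3],0],[1,[-5,-5.5,6.6],0],[1,[-7.5,-5.5,10],0],[1,[-9,-5.5,13],0],[1,[-9,-5.5,13],0]]'; python3 -c "
from h import *
kn();ang(43);ang(57)
a=bot.camera('top')[215:275,325:405,::-1]; b=bot.camera('scene')[175:255,215:295,::-1]
cv2.imwrite('pics/k3.png',np.hstack([cv2.resize(a,(400,300),interpolation=2),cv2.resize(b,(300,300),interpolation=2)]))"
```

```text
clock: 30.0
eef_pos: [525.3, 15.3, 249.5]
eef_rot: [-0.672, 0.674, -0.231, 0.202]
wrist_force: [-0.2, 0.2, 1.0]
grip_width: -0.3
J -35.7 theta 2.426 out 17.9 F [-0.2  0.2  1. ] Fn 1.0 M [-0.01 -0.02 -0.  ] w -0.3 t 30.0 in1mm(cm) [0.037 0.086 0.035]
mass 187.0 [(np.float64(34.7), np.float64(2.16), 0, 2), (np.float64(38.7), np.float64(2.2), 0, 2), (np.float64(39.8), np.float64(2.12), 0, 2), (np.float64(40.2), np.float64(2.16), 2, 4), (np.float64(40.3), np.float64(2.16), 0, 4)]
mass 187.1 [(np.float64(40.9), np.float64(2.16), 4, 4), (np.float64(41.6), np.float64(2.2), 4, 4), (np.float64(42.7), np.float64(2.16), 4, 2), (np.float64(43.6), np.float64(2.12), 4, 4), (np.float64(43.6), np.float64(2.12), 4, 2)]
```

View pics/k3.png

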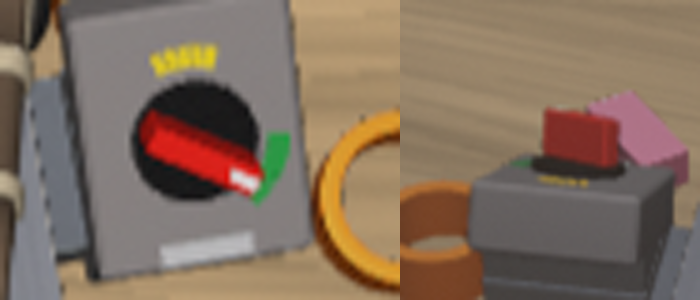

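```bash
python3 -c "
from h import *
a=cv2.imread('pics/scene0.png').astype(float).sum(2); b=bot.camera('scene').astype(float).sum(2)
A=a[216:230,256:269]; 
def edge(im):
    r=[]
    for c in range(252,272):
        col=im[212:232,c]; k=int(np.argmin(col[:14])); 
        th=(col[k]+260)/2
        for i in range(k,19):
            if col[i]<th<=col[i+1]: r.append(212+i+(th-col[i])/(col[i+1]-col[i])); break
        else: r.append(np.nan)
    return np.array(r)
print(edge(a).round(1)); print(edge(b).round(1)); print(np.nanmedian(edge(b)-edge(a)))
for n,p in (('foam',112),('batten',30)): print(n,[(np.round(d['point']).tolist(),round(d['score'],2)) for d in bot.look_for(n+'_mid','scene')[:4]])
go([511,-149,215])
"
```

```text
[220.4 220.6 221.  221.2 221.2 221.4 221.7 221.8 221.7 222.  222.3 222.
 222.  222.3 222.4 222.4 222.2 222.2 222.2 222.2]
[220.4 220.6 221.  221.2 221.2 221.4 221.6 221.6 221.6 221.9 222.2 222.
 222.  222.3 222.4 222.3 222.2 222.2 222.2 222.2]
-0.032626470869260515
foam [([276.0, 341.0], 0.92), ([417.0, 286.0], 0.81), ([388.0, 336.0], 0.6)]
batten [([418.0, 222.0], 0.88), ([410.0, 259.0], 0.66), ([278.0, 211.0], 0.56)]
shift [  8.29   3.4  -13.48] turn 0 t 30.35 q6 0.56
```

The disc rim is back at its starting height within about 0.1 px (20 mm of travel is about 7 px), so the knob is home at θ≈2.16. Both scraps are in the bin and the tool is clear.

```bash
python3 -c "
from h import *
print(bot.finish_job())"
```

```text
the job is handed in; nothing more can be done
None
```

The transport lock is set and both scraps are in the blue bin. The job was handed in at about 30 s of the 72 s, and no verdict came back.

**What I did**
- **Scraps:** I lifted the foam block and the batten off the deck and set both down in the bin.
- **Pull and turn:** I gripped the knob and pulled it 20 mm out, then turned it with the fingers loosely either side of the bar.
- **Finding the slot:** Pressing at about 1.83 and 1.97 rad hit the hard stop. The third try, at about 2.16 rad, went fully in.

**Last checks**
- **Knob angle:** about 2.16 rad from the top camera, inside the green band (1.72 to 2.48).
- **Knob home:** in the scene picture the disc's rim is within 0.1 px of its starting height, where full travel is about 7 px.
- **Scraps:** both were found inside the bin.
- **Contact:** the arm was clear of everything when I handed in.

**What failed or disagreed**
- One attempt to grip the tilted bar slipped off, and one turn attempt only took up slack, so neither moved the knob to the slot.
- During the final press the tool's own travel suggested the knob was about 2 mm short of home, but the camera showed it home. I put the difference down to where the fingertip touched the bar.
- I did not measure the bystanders again at the end. No move came near them, and the ones in the later overhead pictures looked unmoved.

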